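# Seat the gold valve and start the measurement

### The arm

A 6-joint arm with a two-finger parallel gripper is mounted at the origin on the work surface. World frame = base frame: x ahead of the robot, y to its left, z up, the work surface at z = 0. Lengths are in m, angles in degrees, forces in N, time in s.
With the tool pointing down it reaches from about 0.375 to 0.75 m from the base axis. Payload 9 kg.
Tool frame: the origin (TCP) lies between the finger pads; the fingertips stand 25 mm ahead of it and the grasp point (between the pads) lies 6 mm ahead of it; z points along the fingers, y is the line along which they close (so a half turn about z gives the same grasp; the last joint's range is limited). The gripper opens to 85 mm and grips with 20 to 120 N. Pads are 22 mm wide; open, the fingers measure 114 mm over their backs; the gripper's body (76 mm by 85 mm) begins 54 mm behind the grasp point. The pads swing forward as they close: fully open they stand 13 mm farther back than shut.
Start: joints at [55.48, 5.964, 5.575, 89.605, 0, 77.527], TCP at [0.225, 0.556, 0.256] pointing down, gripper open.
Joint ranges: [-171.21, 171.21], [-48.23, 106.86], [-62.78, 66.21], [-105.2, 120.99], [-86.42, 89.51], [-180, 180]. Speed limits (degrees/s): [127.2, 127.2, 147.25, 180, 180, 180].

### API

Orientations are given as [roll, pitch, yaw] about the fixed x, y, z axes, in that order (R = Rz(yaw) Ry(pitch) Rx(roll)).
In Python, from plant import ctrl gives the robot as it stands.
- The arm moves only by the tool step_arm, never from a script. Its argument "motion" is a list of rows, each an object with "offset": the shift along the tool's x, y, z in mm, a list of three; "twist": the turn about the tool's z in rad; "fingers": the opening, from 0 (shut) to 1 (fully open). In form: [{"offset": [tx, ty, tz], "twist": twist, "fingers": fingers}, ...]. A call has 1 to 20 rows; each row is the pose to reach, as a shift and turn from the pose commanded when the call began, along the tool's axes at that moment; what a row does not reach only later rows make up. A row lasts 1/8 s, in which the tool goes at most 62.5 mm and 10.7 degrees, less where a joint would pass 70% of its speed; a pose out of reach is approached as far as the arm can. A call with a gripper value outside its range is refused whole. The fingers move at their own pace and stop on an object; "grip_force" is the grip in N (left out, the last holds). Time passes only in rows, so rows that repeat a pose let the fingers close. It gives the time, the measured TCP pose, the force, the opening and the grip force at its end, in the units of the state.
- ctrl.observe(): the state, without advancing time (a new reading comes with each control period).
- ctrl.get_image(name): name is "scene" or "top" or "wrist"; returns a dict with "frame" (420x560x3 uint8, blue, green, red), "range_z" (420x560 float32, m along the optical axis (not along the pixel's ray), 0 where there is no reading), "intrinsics" (3x3 intrinsics, pixels), "distortion" ([k1, k2, p1, p2, k3] as OpenCV has them; the pictures are not rectified), "world_from_camera" (4x4, takes a point from camera to world coordinates). Camera axes: x right, y up, looking along -z (the intrinsics and any distortion apply to the point x, -y, -z); pixel columns grow to the right and rows downward; lengths in m; the calibration is good to about 2 mm. A picture is of the moment at which its call begins.
- ctrl.hand_in(): hands the job in; it is judged then, once.
The state is a dict: "time_s": time; "joint_pos": joint angles; "joint_velocities": joint speeds; "joint_torque": joint torques, N m; "position": TCP position; "ee_rot": TCP orientation; "contact_force": force on the tool from outside, world axes, zero at the start; "moment": the same for the moment, N m; "finger_gap": opening from 0.0 (shut) to 1.0 (fully open); "grip_force": force on a finger pad.
Only numpy, scipy, OpenCV 4.12 (cv2) and the standard library are available. Lean on these libraries where they do the work, as an engineer would, in place of code of your own. Each camera call takes 0.05 s, during which the arm holds its last target. There are 200 camera calls.

### The job

On the three-lane measuring cradle, gently push the gold-coloured valve along its lane with the fingertips until its stem is fully home against the red stop bar, leaving it lying in its lane. Then gently press the green button on the control box all the way down, let it come up again and move clear. Leave the other valves and the amber and red buttons alone.

Things in the scene. Friction and masses are not known exactly. Their poses are not given: they have to be found in the camera images.
- cradle: Fixed cradle on a dark plate 220 x 230 x 12 mm, any yaw to 17 deg. Origin: surface level, middle lane. x runs level along the lanes, the pushing direction; z up. Lanes at y = -70, 0, 70 mm: V-rails on blue blocks, x = -28 to 60 mm, holding stems with axes 50 mm above the surface. A keeper bar crosses over the stems (x = 36 to 48, 56 to 64 mm high); aluminium back plate at x = 113, 70 mm high
- stop (a point): Middle of the red stop bar's near face at rest: cradle x = 85 mm, 50 mm high. The bar (200 mm along y, 35 to 65 mm high) crosses the ends of all lanes and is sprung: gives up to 5 mm in +x (2.5 N to start, 7.5 N fully in, damped) and returns. A valve is home when its tip touches it at rest: tip at cradle x = 85 mm, head face at cradle x = -45 mm
- valve_gold: Gold-coloured engine valve, 85 g, loose in any of the lanes: 130 mm long, flat head 30 mm across, 3 mm thick at the rim, tapering within 10 mm to an 8 mm stem. Origin: centre of the head's flat outer face, 50 mm above the surface; x along the stem to the stop bar; may roll about x. Head towards the robot. Starts 12 to 28 mm short of home; slides at under 2 N after a first knock of 5 to 10 N
- valve_gold_tip (a point): Centre of the end of the gold valve's stem, 130 mm along its x
- valve_bright: Bright steel valve of the same shape, lying in another lane; origin at the head's face. Leave alone
- valve_dark: Black valve of the same shape, lying in another lane; origin at the head's face. Leave alone
- standing_a: Bright steel valve of the same shape standing loose on its head on the surface, 130 mm tall; origin under its head, z up. Leave alone
- standing_b: A second such valve standing on its head, 130 mm tall; origin under its head, z up. Leave alone
- control_box: Fixed white control box 85 (x) x 215 (y) x 45 (z) mm on the surface; origin at the surface under its centre, y along the row of buttons. It carries three buttons in a row at y = -65, 0, +65 mm, in any order
- button_green_base: Round dark housing (44 mm across, 12 mm high) of the green button, with the button in it; origin at its underside's centre, on the box's top, 45 mm above the surface
- button_green_top (a point): Centre of the top of the green button (28 mm across); 67 mm above the surface when up; pressed straight down
- button_green (a joint): Travel of the green button in m: 0 up, 0.006 fully down; sprung, about 1.5 N to start and 5 N fully down; springs up when let go
- button_amber_top (a point): Centre of the top of the amber button, same size. Leave alone
- button_amber (a joint): Travel of the amber button in m: 0 up, 0.006 fully down
- button_red_top (a point): Centre of the top of the red button, same size. Leave alone
- button_red (a joint): Travel of the red button in m: 0 up, 0.006 fully down

How it is judged:
By the outcome, as a careful person would: the job done as asked, in the order asked, and still so for the second after the job is handed in, with the robot touching nothing.
It also fails if it takes over 54 s, if anything falls off the work surface, if the arm or the gripper's body presses on something with over 40 N, if the wrist force passes 120 N, or if a joint passes its speed limit or range.

## Working session

There is one attempt and no reset: what is moved stays moved. The work goes in short steps, Python scripts to look and compute and a tool call to move; the robot and the scene stay as the last step left them, time stands still between calls to the robot, and variables do not carry over. Pictures are saved under pics/ and viewed, at most 10 in all, crops included, and the job is handed in when it is done.

Besides the shell and the picture viewer there is one more tool, called after ">>>" as a command line: name --argument value ..., lists and objects as JSON in quotes. step_arm: Moves the arm, as the interface text tells. Its arguments: {"type":"object","properties":{"motion":{"type":"array"},"grip_force":{"type":"number"}},"required":["motion"]}

```bash
mkdir -p pics; cat > h.py <<'E'
import numpy as np, cv2, pickle
from plant import ctrl
def grab(n,f):
    d=ctrl.get_image(n); pickle.dump(d,open(f+'.pkl','wb')); cv2.imwrite('pics/'+f+'.png',d['frame']); return d
def load(f): return pickle.load(open(f+'.pkl','rb'))
def ray(d,u,v):
    p=cv2.undistortPoints(np.array([[[u,v]]],float),np.array(d['intrinsics'],float),np.array(d['distortion'],float))[0,0]
    T=np.array(d['world_from_camera']); return T[:3,3],T[:3,:3]@np.array([p[0],-p[1],-1])
def atz(d,u,v,z):
    o,r=ray(d,u,v); return o+r*(z-o[2])/r[2]
def dep(d,u,v):
    o,r=ray(d,u,v); k=d['range_z'][int(round(v)),int(round(u))]; return o+r*k
E
python3 - <<'E'
from h import *
print(ctrl.observe())
for n in ('top','scene'):
    d=grab(n,n+'1'); print(np.round(d['world_from_camera'],3),d['intrinsics'])
a=cv2.imread('pics/top1.png')
E
```

```text
{'time_s': 0.0, 'joint_pos': array([ 5.54823013e+01,  5.99796659e+00,  5.52511119e+00,  8.96042581e+01,
       -2.68756879e-03,  7.75272617e+01]), 'joint_velocities': array([-0.15093494,  0.01544985,  0.06047021, -0.08708662, -0.04036653,
        0.11612897]), 'joint_torque': array([-1.04469062e-03, -5.56932986e+01,  5.03647864e+01,  1.70865969e-02,
       -4.73315868e-04, -9.81616580e-06]), 'position': array([0.22501761, 0.55587131, 0.25551025]), 'ee_rot': array([-1.79924126e+02, -1.40304421e-02,  1.57955032e+02]), 'contact_force': array([-0.29776683,  0.10491374, -0.16551991]), 'moment': array([-0.02375291,  0.01026476,  0.00022323]), 'grip_force': 0.0, 'finger_gap': 0.9992567981955242}
[[ 0.009  0.989 -0.15   0.47 ]
 [-1.     0.006 -0.018 -0.056]
 [-0.017  0.15   0.989  1.055]
 [ 0.     0.     0.     1.   ]] [[473.82419133   0.         272.55348598]
 [  0.         473.82419133 220.8256186 ]
 [  0.           0.           1.        ]]
[[-0.363 -0.677  0.641  1.11 ]
 [ 0.932 -0.262  0.251  0.167]
 [-0.003  0.688  0.725  0.648]
 [ 0.     0.     0.     1.   ]] [[404.95162026   0.         279.57221521]
 [  0.         404.95162026 215.29136813]
 [  0.           0.           1.        ]]
```

View pics/top1.png

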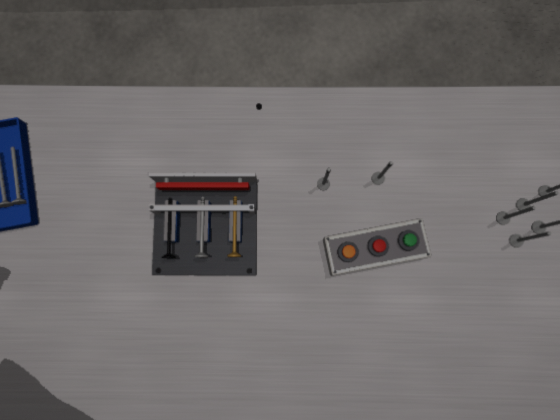

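View pics/scene1.png

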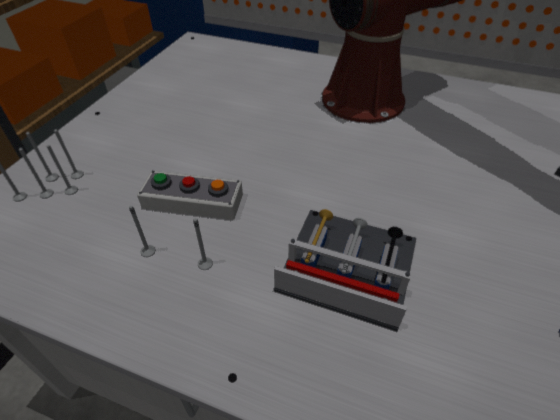

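The top view shows the gold valve in the right-hand lane, with its head near (235,256). The red bar is at row 185, and the green button is the rightmost one, at (410,240). The scene view agrees. Next I'll enlarge crops of both.

```bash
python3 - <<'E'
from h import *
a=cv2.imread('pics/top1.png')
c=cv2.resize(a[165:285,145:265],None,fx=5,fy=5,interpolation=cv2.INTER_CUBIC)
cv2.imwrite('pics/c1.png',cv2.convertScaleAbs(c,alpha=1.5))
c=cv2.resize(a[210:280,320:440],None,fx=6,fy=6,interpolation=cv2.INTER_CUBIC)
cv2.imwrite('pics/c2.png',cv2.convertScaleAbs(c,alpha=1.5))
E
```

```text
(no output)
```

View pics/c1.png

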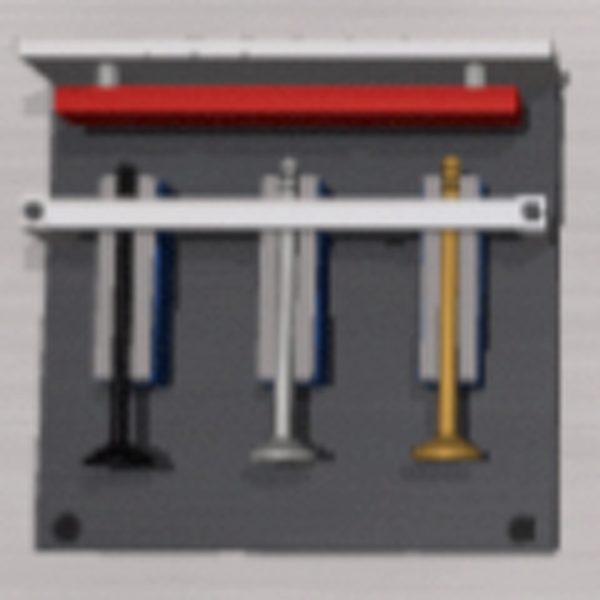

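View pics/c2.png

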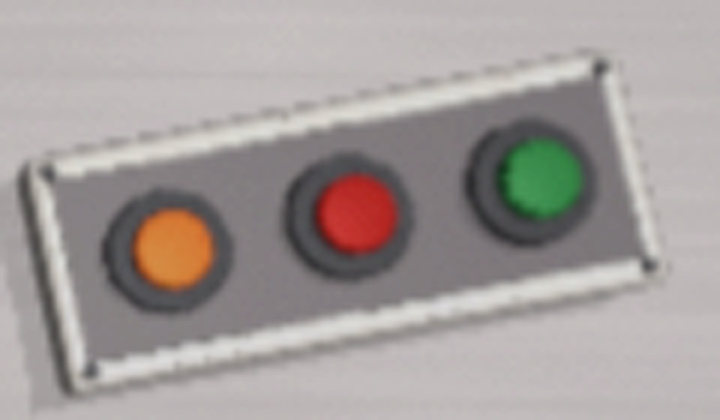

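The cradle crop shows the gold tip at crop (452,158), its head rim spanning (411..481, 452), and the bar's top near edge from (72,122) to (519,115). In the button crop, green is centred at (543,178), red at (358,213) and amber at (174,249).

```bash
python3 - <<'E'
from h import *
d=load('top1')
c1=lambda x,y:(145+(x+.5)/5-.5,165+(y+.5)/5-.5)
c2=lambda x,y:(320+(x+.5)/6-.5,210+(y+.5)/6-.5)
def P(n,c,x,y,z): 
    p=atz(d,*c(x,y),z); print(n,np.round(p*1000,1), 'depthpt',np.round(dep(d,*c(x,y))*1000,1)); return p
tip=P('tip',c1,452,160,.05); hl=P('hl',c1,412,452,.05);hr=P('hr',c1,481,452,.05)
P('stem',c1,447,395,.054);P('stem2',c1,450,250,.054)
P('bt',c1,122,168,.05);P('bh',c1,122,455,.05);P('st',c1,289,160,.05);P('sh',c1,283,452,.05)
P('barL',c1,75,110,.065);P('barR',c1,518,110,.065)
P('bpL',c1,22,45,.07);P('bpR',c1,550,45,.07)
P('keepL',c1,45,213,.064);P('keepR',c1,545,213,.064)
for i,(x,y) in enumerate([(37,549),(557,549)]): P('plate',c1,x,y,.012)
for n,x,y in(('g',543,178),('r',358,213),('a',174,249)): P(n,c2,x,y,.067)
for n,u,v in (('sa',323,184),('sb',378,178)): print(n,atz(d,u,v,.0))
h=(hl+hr)/2; v=tip-h; print(np.linalg.norm(v),np.degrees(np.arctan2(v[1],v[0])))
# scene check
s=load('scene1')
for u,v,z in ((160,177,.067),(325,213,.05)): print(atz(s,u,v,z))
E
```

```text
tip [674.3  44.5  50. ] depthpt [673.8  44.2  52.5]
hl [547.7  58.8  50. ] depthpt [547.3  58.1  56. ]
hr [548.   29.5  50. ] depthpt [550.9  32.7  12.5]
stem [571.8  44.1  54. ] depthpt [571.8  44.1  53.8]
stem2 [634.2  44.1  54. ] depthpt [633.7  43.8  56.9]
bt [669.9 187.4  50. ] depthpt [668.8 186.   55.8]
bh [545.6 182.2  50. ] depthpt [544.8 179.6  61.1]
st [673.9 115.1  50. ] depthpt [672.8 114.2  55.6]
sh [547.4 113.7  50. ] depthpt [546.5 111.8  61.7]
barL [692.1 204.9  65. ] depthpt [692.8 205.7  61.9]
barR [693.3  15.1  65. ] depthpt [694.4  15.5  59.7]
bpL [719.3 227.5  70. ] depthpt [719.  227.2  71. ]
bpR [720.6   1.6  70. ] depthpt [720.6   1.6  69.9]
keepL [647.4 216.   64. ] depthpt [646.8 215.   67.6]
keepR [648.8   3.   64. ] depthpt [651.9   4.   46.5]
plate [507.1 226.7  12. ] depthpt [507.1 227.1  10.4]
plate [508.7  -1.4  12. ] depthpt [509.2  -0.7  -2.9]
g [ 582.3 -324.1   67. ] depthpt [ 582.5 -324.6   65.1]
r [ 569.6 -260.2   67. ] depthpt [ 569.4 -259.8   69.2]
a [ 556.5 -196.5   67. ] depthpt [ 556.3 -196.1   69.5]
sa [ 0.71480491 -0.15039606  0.        ]
sb [ 0.72922927 -0.27495443  0.        ]
0.12650259088049318 0.13590303486754193
[ 0.58329106 -0.31899099  0.067     ]
[0.5419159  0.04375876 0.05      ]
```

Measurements agree with the sizes given: lanes 70 mm apart, bar and keeper consistent, yaw about 0.4°. The gold head face is near x=0.545, y=0.044, and home for it is about x=0.561. I'll move to a point in front of it with the fingers shut.

>>> step_arm --motion '[{"offset": [-14, -11, 2], "twist": -0.012, "fingers": 0}, {"offset": [-41, -33, 7], "twist": -0.035, "fingers": 0}, {"offset": [-78, -63, 14], "twist": -0.067, "fingers": 0}, {"offset": [-119, -96, 21], "twist": -0.102, "fingers": 0}, {"offset": [-160, -129, 28], "twist": -0.137, "fingers": 0}, {"offset": [-201, -162, 35], "twist": -0.172, "fingers": 0}, {"offset": [-242, -195, 42], "twist": -0.208, "fingers": 0}, {"offset": [-283, -228, 50], "twist": -0.243, "fingers": 0}, {"offset": [-324, -261, 57], "twist": -0.278, "fingers": 0}, {"offset": [-365, -294, 64], "twist": -0.314, "fingers": 0}, {"offset": [-401, -324, 70], "twist": -0.345, "fingers": 0}, {"offset": [-429, -346, 75], "twist": -0.368, "fingers": 0}, {"offset": [-447, -361, 78], "twist": -0.384, "fingers": 0}, {"offset": [-456, -368, 80], "twist": -0.392, "fingers": 0}, {"offset": [-456, -368, 80], "twist": -0.392, "fingers": 0}]'

```text
time_s: 1.98
position: [0.5096, 0.0438, 0.176]
ee_rot: [180.0, -0.0, -179.6]
contact_force: [0.5, 1.0, 0.7]
finger_gap: -0.001
grip_force: 0.0
```

>>> step_arm --motion '[{"offset": [0, 0, 10], "twist": 0, "fingers": 0}, {"offset": [0, 0, 30], "twist": 0, "fingers": 0}, {"offset": [0, 0, 55], "twist": 0, "fingers": 0}, {"offset": [0, 0, 80], "twist": 0, "fingers": 0}, {"offset": [0, 0, 98], "twist": 0, "fingers": 0}, {"offset": [0, 0, 108], "twist": 0, "fingers": 0}, {"offset": [0, 0, 110], "twist": 0, "fingers": 0}, {"offset": [0, 0, 110], "twist": 0, "fingers": 0}]'

```text
time_s: 2.98
position: [0.5102, 0.0439, 0.0669]
ee_rot: [-180.0, 0.1, -179.6]
contact_force: [0.3, 0.2, -0.8]
finger_gap: 0.001
grip_force: 0.0
```

```bash
python3 - <<'E'
from h import *
d=grab('wrist','w1'); print(np.round(d['world_from_camera'],3))
o=ctrl.observe(); print(o['position'],o['contact_force'])
E
```

```text
[[-0.006 -0.95  -0.312  0.43 ]
 [ 1.    -0.006 -0.002  0.043]
 [-0.    -0.312  0.95   0.185]
 [ 0.     0.     0.     1.   ]]
[0.51031006 0.04381235 0.06709432] [ 0.23289532  0.14808574 -0.26811733]
```

View pics/w1.png

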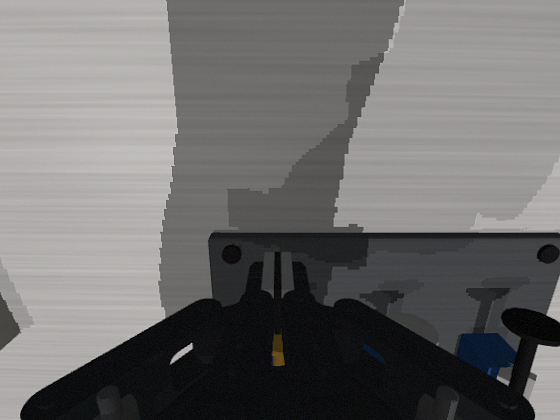

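The wrist view looks from the robot side. The fingers are centred on the gold head, which shows between them at (278,350). I'll ease forward to contact.

>>> step_arm --motion '[{"offset": [-3, 0, 0], "twist": 0, "fingers": 0}, {"offset": [-8, 0, 0], "twist": 0, "fingers": 0}, {"offset": [-13, 0, 0], "twist": 0, "fingers": 0}, {"offset": [-17, 0, 0], "twist": 0, "fingers": 0}, {"offset": [-19, 0, 0], "twist": 0, "fingers": 0}, {"offset": [-20, 0, 0], "twist": 0, "fingers": 0}, {"offset": [-21, 0, 0], "twist": 0, "fingers": 0}, {"offset": [-22, 0, 0], "twist": 0, "fingers": 0}]'

```text
time_s: 4.03
position: [0.5317, 0.0441, 0.0663]
ee_rot: [180.0, -0.0, -179.6]
contact_force: [-0.6, -0.5, -0.3]
finger_gap: -0.002
grip_force: 0.0
```

>>> step_arm --motion '[{"offset": [-0.5, 0, 0], "twist": 0, "fingers": 0}, {"offset": [-1, 0, 0], "twist": 0, "fingers": 0}, {"offset": [-1.5, 0, 0], "twist": 0, "fingers": 0}, {"offset": [-2, 0, 0], "twist": 0, "fingers": 0}]'

```text
time_s: 4.53
position: [0.5338, 0.0441, 0.0663]
ee_rot: [180.0, 0.0, -179.6]
contact_force: [0.8, 0.2, 0.1]
finger_gap: -0.0
grip_force: 0.0
```

>>> step_arm --motion '[{"offset": [-0.5, 0, 0], "twist": 0, "fingers": 0}, {"offset": [-1, 0, 0], "twist": 0, "fingers": 0}, {"offset": [-1.5, 0, 0], "twist": 0, "fingers": 0}, {"offset": [-2, 0, 0], "twist": 0, "fingers": 0}]'

```text
time_s: 5.03
position: [0.5357, 0.0441, 0.0663]
ee_rot: [180.0, -0.0, -179.6]
contact_force: [-0.8, -0.3, 1.0]
finger_gap: 0.002
grip_force: 0.8
```

>>> step_arm --motion '[{"offset": [-0.5, 0, 0], "twist": 0, "fingers": 0}, {"offset": [-1, 0, 0], "twist": 0, "fingers": 0}, {"offset": [-1.5, 0, 0], "twist": 0, "fingers": 0}, {"offset": [-2, 0, 0], "twist": 0, "fingers": 0}]'

```text
time_s: 5.52
position: [0.5378, 0.0441, 0.0663]
ee_rot: [180.0, 0.0, -179.6]
contact_force: [-1.5, 0.6, 1.3]
finger_gap: 0.003
grip_force: 0.8
```

>>> step_arm --motion '[{"offset": [-0.5, 0, 0], "twist": 0, "fingers": 0}, {"offset": [-1, 0, 0], "twist": 0, "fingers": 0}, {"offset": [-1.5, 0, 0], "twist": 0, "fingers": 0}, {"offset": [-2, 0, 0], "twist": 0, "fingers": 0}]'

```text
time_s: 6.02
position: [0.5398, 0.0441, 0.0663]
ee_rot: [180.0, 0.0, -179.6]
contact_force: [-2.1, 0.7, 1.4]
finger_gap: -0.005
grip_force: 0.9
```

Contact is showing at about -2 N. I'll continue, then check from above.

>>> step_arm --motion '[{"offset": [-0.5, 0, 0], "twist": 0, "fingers": 0}, {"offset": [-1, 0, 0], "twist": 0, "fingers": 0}, {"offset": [-1.5, 0, 0], "twist": 0, "fingers": 0}, {"offset": [-2, 0, 0], "twist": 0, "fingers": 0}, {"offset": [-2.5, 0, 0], "twist": 0, "fingers": 0}, {"offset": [-3, 0, 0], "twist": 0, "fingers": 0}]'

```text
time_s: 6.78
position: [0.5428, 0.0442, 0.0663]
ee_rot: [180.0, 0.0, -179.6]
contact_force: [-2.8, 0.9, 1.0]
finger_gap: 0.001
grip_force: 1.1
```

>>> step_arm --motion '[{"offset": [-0.5, 0, 0], "twist": 0, "fingers": 0}, {"offset": [-1, 0, 0], "twist": 0, "fingers": 0}, {"offset": [-1.5, 0, 0], "twist": 0, "fingers": 0}, {"offset": [-2, 0, 0], "twist": 0, "fingers": 0}]'

```text
time_s: 7.28
position: [0.5448, 0.0442, 0.0663]
ee_rot: [180.0, 0.0, -179.6]
contact_force: [-2.4, -0.1, 1.9]
finger_gap: 0.002
grip_force: 1.2
```

```bash
python3 - <<'E'
from h import *
d=grab('top','top2'); a=load('top1')['frame'];b=d['frame']
f=lambda i:cv2.convertScaleAbs(cv2.resize(i[180:245,210:260],None,fx=8,fy=8,interpolation=cv2.INTER_CUBIC),alpha=1.5)
cv2.imwrite('pics/c3.png',np.hstack([f(a),f(b)]))
E
```

```text
(no output)
```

View pics/c3.png

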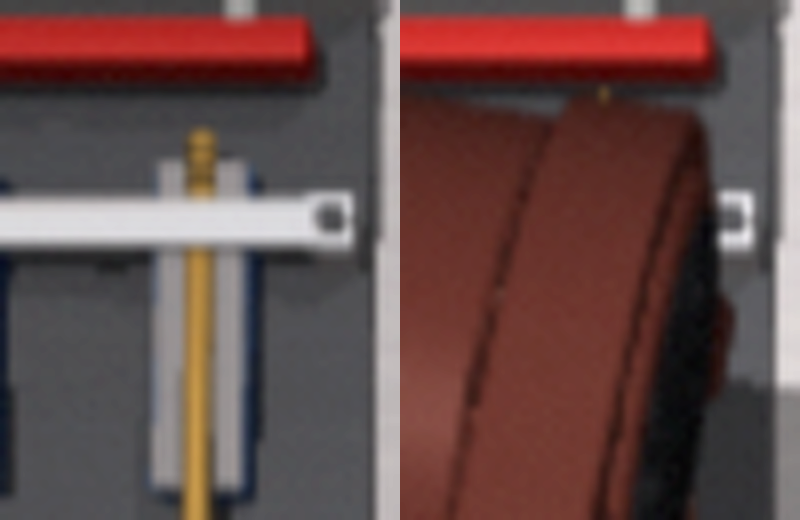

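The tip has moved from row 128 to row 88, about 10.6 mm, and about 4.5 mm remains to the bar face. I'll take small steps now and watch the force.

>>> step_arm --motion '[{"offset": [-0.4, 0, 0], "twist": 0, "fingers": 0}, {"offset": [-0.8, 0, 0], "twist": 0, "fingers": 0}, {"offset": [-1.2, 0, 0], "twist": 0, "fingers": 0}, {"offset": [-1.6, 0, 0], "twist": 0, "fingers": 0}, {"offset": [-2, 0, 0], "twist": 0, "fingers": 0}, {"offset": [-2.4, 0, 0], "twist": 0, "fingers": 0}]'

```text
time_s: 8.07
position: [0.5472, 0.0442, 0.0663]
ee_rot: [180.0, 0.0, -179.6]
contact_force: [-3.5, -0.1, 1.5]
finger_gap: -0.003
grip_force: 1.3
```

>>> step_arm --motion '[{"offset": [-0.3, 0, 0], "twist": 0, "fingers": 0}, {"offset": [-0.6, 0, 0], "twist": 0, "fingers": 0}, {"offset": [-0.8, 0, 0], "twist": 0, "fingers": 0}]'

```text
time_s: 8.45
position: [0.5479, 0.0442, 0.0663]
ee_rot: [180.0, -0.0, -179.6]
contact_force: [-2.4, 0.7, 1.5]
finger_gap: 0.001
grip_force: 1.4
```

>>> step_arm --motion '[{"offset": [-0.3, 0, 0], "twist": 0, "fingers": 0}, {"offset": [-0.6, 0, 0], "twist": 0, "fingers": 0}, {"offset": [-0.8, 0, 0], "twist": 0, "fingers": 0}]'

```text
time_s: 8.82
position: [0.5488, 0.0442, 0.0663]
ee_rot: [180.0, 0.0, -179.6]
contact_force: [-3.2, 0.0, 1.6]
finger_gap: -0.003
grip_force: 1.4
```

>>> step_arm --motion '[{"offset": [-0.3, 0, 0], "twist": 0, "fingers": 0}, {"offset": [-0.6, 0, 0], "twist": 0, "fingers": 0}, {"offset": [-0.8, 0, 0], "twist": 0, "fingers": 0}]'

```text
time_s: 9.2
position: [0.5496, 0.0442, 0.0663]
ee_rot: [180.0, 0.0, -179.6]
contact_force: [-2.5, 0.1, 2.5]
finger_gap: -0.005
grip_force: 1.5
```

>>> step_arm --motion '[{"offset": [-0.3, 0, 0], "twist": 0, "fingers": 0}, {"offset": [-0.6, 0, 0], "twist": 0, "fingers": 0}, {"offset": [-0.8, 0, 0], "twist": 0, "fingers": 0}]'

```text
time_s: 9.57
position: [0.5504, 0.0442, 0.0663]
ee_rot: [180.0, 0.0, -179.6]
contact_force: [-2.6, -0.2, 2.5]
finger_gap: -0.002
grip_force: 1.5
```

>>> step_arm --motion '[{"offset": [-0.3, 0, 0], "twist": 0, "fingers": 0}, {"offset": [-0.6, 0, 0], "twist": 0, "fingers": 0}, {"offset": [-0.8, 0, 0], "twist": 0, "fingers": 0}]'

```text
time_s: 9.95
position: [0.551, 0.0442, 0.0663]
ee_rot: [180.0, -0.0, -179.6]
contact_force: [-4.9, -1.0, 4.0]
finger_gap: -0.001
grip_force: 2.4
```

>>> step_arm --motion '[{"offset": [-0.3, 0, 0], "twist": 0, "fingers": 0}, {"offset": [-0.6, 0, 0], "twist": 0, "fingers": 0}]'

```text
time_s: 10.2
position: [0.5511, 0.0442, 0.0663]
ee_rot: [-180.0, -0.1, -179.6]
contact_force: [-8.1, -0.9, 6.3]
finger_gap: 0.004
grip_force: 4.1
```

>>> step_arm --motion '[{"offset": [0, 0, 0], "twist": 0, "fingers": 0}, {"offset": [0, 0, 0], "twist": 0, "fingers": 0}]'

```text
time_s: 10.45
position: [0.5511, 0.0442, 0.0663]
ee_rot: [-180.0, -0.1, -179.6]
contact_force: [-8.1, -0.4, 5.0]
finger_gap: -0.002
grip_force: 3.8
```

```bash
python3 - <<'E'
from h import *
d=grab('top','top3'); s=grab('scene','scene3')
f=lambda i:cv2.convertScaleAbs(cv2.resize(i[180:220,210:260],None,fx=8,fy=8,interpolation=cv2.INTER_CUBIC),alpha=1.5)
g=cv2.convertScaleAbs(cv2.resize(s['frame'][200:325,265:425],(400,312),interpolation=cv2.INTER_CUBIC),alpha=1.3)
cv2.imwrite('pics/c4.png',np.hstack([f(d['frame']),g[:]]) if f(d['frame']).shape[0]==g.shape[0] else np.hstack([f(d['frame']),cv2.resize(g,(400,320))]))
o=ctrl.observe();print(o['position'],o['contact_force'],o['ee_rot'])
E
```

```text
[0.55108232 0.04420321 0.06623464] [-7.18543659 -1.39308327  5.33223032] [-1.79996950e+02 -8.24589550e-02 -1.79588759e+02]
```

View pics/c4.png

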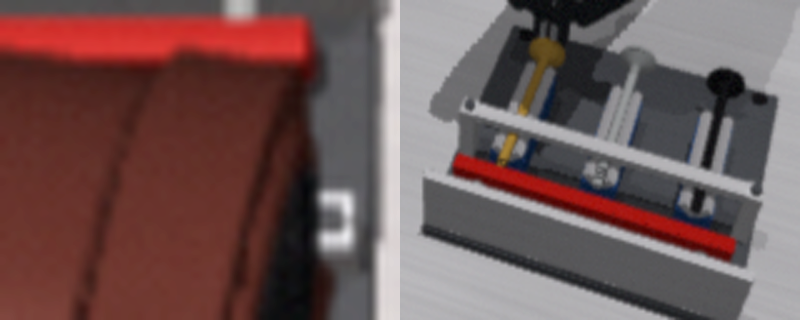

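The tip reaches the bar in the scene crop, around (503,162), but the forearm hides it from the top camera. I'll check numerically whether the bar has given.

```bash
python3 - <<'E'
from h import *
R=[load(f'top{i}')['frame'].astype(float) for i in (1,2,3)]
for f in R:
    r=f[176:200,165:205,2]-f[176:200,165:205,1]  # redness profile left part, away from arm
    p=r.mean(1); m=p.max()*.5; k=np.where(p>m)[0]; i,j=k[0],k[-1]
    print('edges',176+i-(p[i]-m)/(p[i]-p[i-1]),176+j+(p[j]-m)/(p[j]-p[j+1]))
S=[load(f'scene{i}')['frame'] for i in (1,3)]
g=[cv2.cvtColor(s,cv2.COLOR_BGR2GRAY).astype(np.float32) for s in S]
for n,(a,b,c,e) in dict(bar=(258,305,282,402),plate=(270,315,275,400)).items():
    M=[(s[a:b,c:e,2].astype(np.float32)-s[a:b,c:e,1]) if n=='bar' else q[a:b,c:e] for s,q in zip(S,g)]
    print(n,cv2.phaseCorrelate(M[0],M[1]))
# gold pixels extents in scene
for s in S:
    h=cv2.cvtColor(s,cv2.COLOR_BGR2HSV); m=cv2.inRange(h,(14,110,60),(30,255,255)); m[:200]=0;m[280:]=0;m[:,:290]=0;m[:,345:]=0
    v,u=np.nonzero(m); print(u.min(),u.max(),v.min(),v.max()); k=v.argmax(); print('tip px',u[k],v[k],atz(load('scene1'),u[k],v[k],.05))
o=ctrl.observe();print(o['moment'],o['joint_pos'])
E
```

```text
edges 181.63518930957684 187.69654427645787
edges 181.54214123006832 187.80330578512397Traceback (most recent call last):
  File "<stdin>", line 6, in <module>
IndexError: index 24 is out of bounds for axis 0 with size 24
```

```bash
python3 - <<'E'
from h import *
S=[load(f'scene{i}')['frame'] for i in (1,3)]
for lo,hi in ((290,310),(310,330),(340,360),(370,390)):
    out=[]
    for s in S:
        r=np.clip(s[:,lo:hi,2].astype(float)-s[:,lo:hi,1],0,None); r[:250]=0;r[305:]=0
        out.append((r*np.arange(420)[:,None]).sum()/r.sum())
    print(lo,np.round(out,2))
for s in S:
    h=cv2.cvtColor(s,cv2.COLOR_BGR2HSV); m=cv2.inRange(h,(14,110,50),(30,255,255)); m[:200]=0;m[280:]=0;m[:,:290]=0;m[:,345:]=0
    v,u=np.nonzero(m); k=v.argmax(); print('tip px',u[k],v[k],atz(load('scene1'),u[k],v[k],.05))
d=load('top3')['frame'].astype(float)
for i in (1,2,3):
    f=load(f'top{i}')['frame'].astype(float); r=np.clip(f[:,232:248,2]-f[:,232:248,1]-40,0,None)[176:192]; print(np.round(r.mean(1),0))
E
```

```text
290 [266.66 266.53]
310 [272.77 272.72]
340 [281.84 281.86]
370 [290.64 290.72]
tip px 306 262 [0.6740922  0.04750125 0.05      ]
tip px 305 264 [0.67905727 0.04725489 0.05      ]
[ 0.  0.  0.  0.  0.  0. 22. 50. 55. 55. 51. 26.  2.  0.  0.  0.]
[ 0.  0.  0.  0.  0.  0. 30. 62. 67. 68. 64. 34.  8.  0.  0.  0.]
[ 0.  0.  0.  0.  0.  0. 30. 63. 67. 64. 45. 15.  0.  0.  0.  0.]
```

>>> step_arm --motion '[{"offset": [0, 0, 0], "twist": 0, "fingers": 0}, {"offset": [0, 0, 0], "twist": 0, "fingers": 0}, {"offset": [0, 0, 0], "twist": 0, "fingers": 0}, {"offset": [0, 0, 0], "twist": 0, "fingers": 0}, {"offset": [0, 0, 0], "twist": 0, "fingers": 0}]'

```text
time_s: 11.18
position: [0.5511, 0.0442, 0.0663]
ee_rot: [-180.0, -0.1, -179.6]
contact_force: [-7.7, -1.0, 5.9]
finger_gap: 0.003
grip_force: 3.8
```

>>> step_arm --motion '[{"offset": [-0.3, 0, 0], "twist": 0, "fingers": 0}, {"offset": [-0.3, 0, 0], "twist": 0, "fingers": 0}]'

```text
time_s: 11.42
position: [0.5512, 0.0442, 0.0662]
ee_rot: [-180.0, -0.1, -179.6]
contact_force: [-9.5, -0.9, 5.8]
finger_gap: -0.001
grip_force: 4.5
```

The 8 N is steady, the bar has not moved, and there is a growing downward push on the head (Fz on the tool +6 N). The head may be wedged down by the fingertip's edge. I'll back off, lower the tool so the flat of the fingers meets the head, and push again.

>>> step_arm --motion '[{"offset": [0.5, 0, 0], "twist": 0, "fingers": 0}, {"offset": [1, 0, 0], "twist": 0, "fingers": 0}, {"offset": [2, 0, 0], "twist": 0, "fingers": 0}, {"offset": [4, 0, 0], "twist": 0, "fingers": 0}, {"offset": [5, 0, 0], "twist": 0, "fingers": 0}, {"offset": [5, 0, 0], "twist": 0, "fingers": 0}]'

```text
time_s: 12.18
position: [0.5471, 0.0442, 0.0664]
ee_rot: [180.0, 0.0, -179.6]
contact_force: [-0.8, -0.2, -1.2]
finger_gap: -0.002
grip_force: 0.0
```

>>> step_arm --motion '[{"offset": [0, 0, 2], "twist": 0, "fingers": 0}, {"offset": [0, 0, 6], "twist": 0, "fingers": 0}, {"offset": [0, 0, 8], "twist": 0, "fingers": 0}, {"offset": [-1, 0, 8], "twist": 0, "fingers": 0}, {"offset": [-2, 0, 8], "twist": 0, "fingers": 0}, {"offset": [-3, 0, 8], "twist": 0, "fingers": 0}]'

```text
time_s: 12.92
position: [0.5503, 0.0442, 0.0584]
ee_rot: [180.0, 0.0, -179.6]
contact_force: [0.4, 0.3, -0.4]
finger_gap: 0.003
grip_force: 0.0
```

>>> step_arm --motion '[{"offset": [-0.4, 0, 0], "twist": 0, "fingers": 0}, {"offset": [-0.8, 0, 0], "twist": 0, "fingers": 0}, {"offset": [-1, 0, 0], "twist": 0, "fingers": 0}]'

```text
time_s: 13.3
position: [0.551, 0.0442, 0.0583]
ee_rot: [180.0, -0.0, -179.6]
contact_force: [-1.6, -0.5, 1.5]
finger_gap: -0.001
grip_force: 0.5
```

>>> step_arm --motion '[{"offset": [-0.3, 0, 0], "twist": 0, "fingers": 0}, {"offset": [-0.5, 0, 0], "twist": 0, "fingers": 0}]'

```text
time_s: 13.55
position: [0.5511, 0.0442, 0.0582]
ee_rot: [-180.0, -0.1, -179.6]
contact_force: [-5.0, 0.1, 3.8]
finger_gap: -0.004
grip_force: 2.6
```

>>> step_arm --motion '[{"offset": [-0.3, 0, 0], "twist": 0, "fingers": 0}, {"offset": [-0.5, 0, 0], "twist": 0, "fingers": 0}]'

```text
time_s: 13.8
position: [0.5511, 0.0442, 0.0582]
ee_rot: [-180.0, -0.1, -179.6]
contact_force: [-8.0, -0.7, 5.0]
finger_gap: 0.0
grip_force: 4.0
```

The stop is repeatable at x=0.551, which matches the computed home. I'll move off toward the buttons and check the tip from above with the view clear.

>>> step_arm --motion '[{"offset": [2, 0, 0], "twist": 0, "fingers": 0}, {"offset": [8, 0, 0], "twist": 0, "fingers": 0}, {"offset": [16, 0, -5], "twist": 0, "fingers": 0}, {"offset": [20, 0, -25], "twist": 0, "fingers": 0}, {"offset": [20, 0, -55], "twist": 0, "fingers": 0}, {"offset": [20, -15, -80], "twist": 0, "fingers": 0}, {"offset": [16, -45, -92], "twist": 0, "fingers": 0}, {"offset": [10, -85, -92], "twist": 0, "fingers": 0}, {"offset": [4, -130, -92], "twist": 0, "fingers": 0}, {"offset": [-4, -180, -92], "twist": 0, "fingers": 0}, {"offset": [-11, -230, -92], "twist": 0, "fingers": 0}, {"offset": [-18, -280, -92], "twist": 0, "fingers": 0}, {"offset": [-24, -325, -92], "twist": 0, "fingers": 0}, {"offset": [-28, -355, -92], "twist": 0, "fingers": 0}, {"offset": [-30, -368, -92], "twist": 0, "fingers": 0}, {"offset": [-30, -368, -92], "twist": 0, "fingers": 0}]'

```text
time_s: 15.8
position: [0.5845, -0.3235, 0.1503]
ee_rot: [180.0, -0.0, -179.6]
contact_force: [0.2, 0.5, 0.2]
finger_gap: 0.005
grip_force: 0.0
```

```bash
python3 - <<'E'
from h import *
d=grab('top','top4'); s=grab('scene','scene4')
f=lambda i:cv2.convertScaleAbs(cv2.resize(i[178:210,215:259],(396,288),interpolation=cv2.INTER_CUBIC),alpha=1.5)
g=lambda i:cv2.convertScaleAbs(cv2.resize(i[240:280,280:335],(396,288),interpolation=cv2.INTER_CUBIC),alpha=1.5)
a=load('top1')['frame'];b=load('scene1')['frame']
cv2.imwrite('pics/c5.png',np.vstack([np.hstack([f(a),f(d['frame'])]),np.hstack([g(b),g(s['frame'])])]))
print(ctrl.observe()['position'])
E
```

```text
[ 0.58469232 -0.32235454  0.15044155]
```

View pics/c5.png

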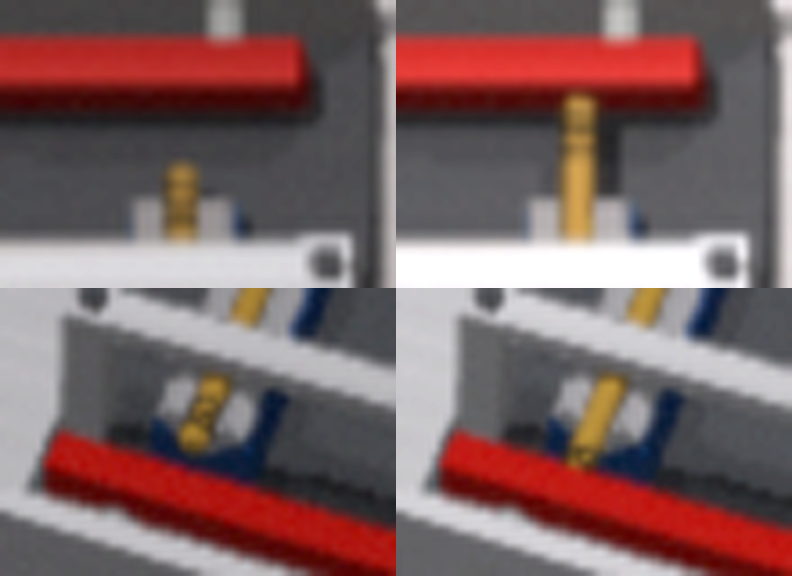

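From above, the tip has moved about 16 mm and now sits at the bar face: tip end at row 95, against about 92 expected for contact. Since the bar didn't give, up to ~0.6 mm could remain. The tool's downward friction on the head probably wedged it. I'll return for one more gentle push with a slight upward bias to cancel that, before touching the button.

>>> step_arm --motion '[{"offset": [2, 13, 0], "twist": 0, "fingers": 0}, {"offset": [6, 43, 0], "twist": 0, "fingers": 0}, {"offset": [12, 88, 0], "twist": 0, "fingers": 0}, {"offset": [18, 138, 0], "twist": 0, "fingers": 0}, {"offset": [25, 188, 0], "twist": 0, "fingers": 0}, {"offset": [32, 238, 0], "twist": 0, "fingers": 0}, {"offset": [38, 285, 0], "twist": 0, "fingers": 0}, {"offset": [43, 325, 0], "twist": 0, "fingers": 0}, {"offset": [46, 353, 5], "twist": 0, "fingers": 0}, {"offset": [46, 368, 25], "twist": 0, "fingers": 0}, {"offset": [46, 368, 50], "twist": 0, "fingers": 0}, {"offset": [46, 368, 72], "twist": 0, "fingers": 0}, {"offset": [46, 368, 84], "twist": 0, "fingers": 0}, {"offset": [42, 368, 88], "twist": 0, "fingers": 0}, {"offset": [36, 368, 88], "twist": 0, "fingers": 0}, {"offset": [34, 368, 88], "twist": 0, "fingers": 0}, {"offset": [33, 368, 88], "twist": 0, "fingers": 0}, {"offset": [33, 368, 88], "twist": 0, "fingers": 0}]'

```text
time_s: 18.15
position: [0.5493, 0.0441, 0.0626]
ee_rot: [180.0, 0.0, -179.6]
contact_force: [0.1, 0.4, -0.2]
finger_gap: -0.001
grip_force: 0.0
```

>>> step_arm --motion '[{"offset": [-0.5, 0, 0], "twist": 0, "fingers": 0}, {"offset": [-1, 0, 0], "twist": 0, "fingers": 0}, {"offset": [-1.5, 0, 0], "twist": 0, "fingers": 0}, {"offset": [-1.5, 0, 0], "twist": 0, "fingers": 0}]'

```text
time_s: 18.65
position: [0.5506, 0.0442, 0.0623]
ee_rot: [180.0, 0.0, -179.6]
contact_force: [-0.7, 0.1, 0.1]
finger_gap: -0.001
grip_force: 0.0
```

Now press with small upward steps along with the forward ones.

>>> step_arm --motion '[{"offset": [-0.3, 0, -0.1], "twist": 0, "fingers": 0}, {"offset": [-0.6, 0, -0.3], "twist": 0, "fingers": 0}, {"offset": [-0.8, 0, -0.5], "twist": 0, "fingers": 0}]'

```text
time_s: 19.02
position: [0.551, 0.0442, 0.0626]
ee_rot: [180.0, -0.0, -179.6]
contact_force: [-2.3, -0.2, -0.8]
finger_gap: -0.005
grip_force: 0.9
```

>>> step_arm --motion '[{"offset": [-0.2, 0, -0.2], "twist": 0, "fingers": 0}, {"offset": [-0.4, 0, -0.4], "twist": 0, "fingers": 0}]'

```text
time_s: 19.27
position: [0.5514, 0.0442, 0.063]
ee_rot: [180.0, -0.0, -179.6]
contact_force: [-2.6, 0.4, -1.9]
finger_gap: 0.002
grip_force: 1.5
```

>>> step_arm --motion '[{"offset": [-0.3, 0, -0.1], "twist": 0, "fingers": 0}, {"offset": [-0.6, 0, -0.2], "twist": 0, "fingers": 0}]'

```text
time_s: 19.52
position: [0.5521, 0.0442, 0.0633]
ee_rot: [180.0, -0.0, -179.6]
contact_force: [-2.9, 0.1, -1.9]
finger_gap: -0.002
grip_force: 1.8
```

>>> step_arm --motion '[{"offset": [-0.3, 0, -0.1], "twist": 0, "fingers": 0}, {"offset": [-0.6, 0, -0.2], "twist": 0, "fingers": 0}]'

```text
time_s: 19.77
position: [0.5527, 0.0443, 0.0635]
ee_rot: [180.0, -0.0, -179.6]
contact_force: [-4.5, 0.2, -1.1]
finger_gap: 0.007
grip_force: 2.1
```

```bash
python3 - <<'E'
from h import *
s=grab('scene','scene5')
for lo,hi in ((290,310),(310,330),(340,360),(370,390)):
    out=[]
    for n in ('scene1','scene3','scene4','scene5'):
        r=load(n)['frame'][:,lo:hi].astype(float); r=np.clip(r[:,:,2]-r[:,:,1],0,None); r[:250]=0;r[305:]=0
        out.append((r*np.arange(420)[:,None]).sum()/r.sum())
    print(lo,np.round(out,2))
E
```

```text
290 [266.66 266.53 266.51 267.  ]
310 [272.77 272.72 272.72 273.19]
340 [281.84 281.86 281.85 282.37]
370 [290.64 290.72 290.72 291.31]
```

The bar moved about 0.5 px, or 1.4 mm, so the tip is against it. I'll ease back slowly so the bar returns the valve to home, then leave.

>>> step_arm --motion '[{"offset": [0.3, 0, 0], "twist": 0, "fingers": 0}, {"offset": [0.6, 0, 0], "twist": 0, "fingers": 0}, {"offset": [0.9, 0, 0], "twist": 0, "fingers": 0}, {"offset": [1.2, 0, 0], "twist": 0, "fingers": 0}, {"offset": [1.5, 0, 0], "twist": 0, "fingers": 0}, {"offset": [1.8, 0, 0], "twist": 0, "fingers": 0}, {"offset": [2.1, 0, 0], "twist": 0, "fingers": 0}, {"offset": [2.4, 0, 0], "twist": 0, "fingers": 0}]'

```text
time_s: 20.82
position: [0.551, 0.0442, 0.0639]
ee_rot: [180.0, 0.1, -179.6]
contact_force: [-0.6, 0.7, -0.5]
finger_gap: 0.002
grip_force: 0.4
```

>>> step_arm --motion '[{"offset": [0.5, 0, 0], "twist": 0, "fingers": 0}, {"offset": [1, 0, 0], "twist": 0, "fingers": 0}, {"offset": [2, 0, 0], "twist": 0, "fingers": 0}, {"offset": [4, 0, 0], "twist": 0, "fingers": 0}, {"offset": [6, 0, 0], "twist": 0, "fingers": 0}]'

```text
time_s: 21.45
position: [0.5444, 0.0442, 0.0636]
ee_rot: [180.0, 0.0, -179.6]
contact_force: [1.0, -0.2, 0.2]
finger_gap: 0.004
grip_force: 0.0
```

```bash
python3 - <<'E'
from h import *
s=grab('scene','scene6')
for lo,hi in ((290,310),(310,330),(340,360),(370,390)):
    out=[]
    for n in ('scene1','scene4','scene5','scene6'):
        r=load(n)['frame'][:,lo:hi].astype(float); r=np.clip(r[:,:,2]-r[:,:,1],0,None); r[:250]=0;r[305:]=0
        out.append((r*np.arange(420)[:,None]).sum()/r.sum())
    print(lo,np.round(out,2))
o=ctrl.observe();print(o['position'],o['contact_force'])
E
```

```text
290 [266.66 266.51 267.   266.54]
310 [272.77 272.72 273.19 272.72]
340 [281.84 281.85 282.37 281.88]
370 [290.64 290.72 291.31 290.71]
[0.54419482 0.04419514 0.06356124] [ 1.07886907 -0.33288287  0.20881437]
```

The bar is back at rest with the valve against it. Now to the green button at (0.582, -0.324).

>>> step_arm --motion '[{"offset": [6, 0, 0], "twist": 0, "fingers": 0}, {"offset": [12, 0, -10], "twist": 0, "fingers": 0}, {"offset": [14, 0, -35], "twist": 0, "fingers": 0}, {"offset": [14, -10, -62], "twist": 0, "fingers": 0}, {"offset": [12, -35, -80], "twist": 0, "fingers": 0}, {"offset": [7, -75, -85], "twist": 0, "fingers": 0}, {"offset": [0, -122, -85], "twist": 0, "fingers": 0}, {"offset": [-8, -172, -85], "twist": 0, "fingers": 0}, {"offset": [-16, -222, -85], "twist": 0, "fingers": 0}, {"offset": [-24, -272, -85], "twist": 0, "fingers": 0}, {"offset": [-31, -318, -85], "twist": 0, "fingers": 0}, {"offset": [-35, -350, -80], "twist": 0, "fingers": 0}, {"offset": [-38, -365, -65], "twist": 0, "fingers": 0}, {"offset": [-38, -368, -50], "twist": 0, "fingers": 0}, {"offset": [-38, -368, -42], "twist": 0, "fingers": 0}, {"offset": [-38, -368, -40], "twist": 0, "fingers": 0}, {"offset": [-38, -368, -40], "twist": 0, "fingers": 0}, {"offset": [-38, -368, -40], "twist": 0, "fingers": 0}]'

```text
time_s: 23.75
position: [0.5856, -0.3234, 0.1043]
ee_rot: [-180.0, 0.0, -179.6]
contact_force: [0.8, -1.1, 1.8]
finger_gap: 0.001
grip_force: 0.0
```

```bash
python3 - <<'E'
from h import *
s=grab('scene','scene7'); t=grab('top','top7')
c=cv2.resize(s['frame'][130:230,110:260],None,fx=4,fy=4,interpolation=cv2.INTER_CUBIC)
cv2.imwrite('pics/c6.png',cv2.convertScaleAbs(c,alpha=1.4))
for n in ('top1',):
    d=load(n);h=cv2.cvtColor(d['frame'],cv2.COLOR_BGR2HSV);m=cv2.inRange(h,(45,100,40),(85,255,255));m[:,:390]=0
    v,u=np.nonzero(m);print(n,u.mean(),v.mean(),len(u),atz(d,u.mean(),v.mean(),.066))
print(ctrl.observe()['position'],ctrl.observe()['contact_force'])
E
```

```text
top1 409.60283687943263 239.36170212765958 141 [ 0.58217305 -0.32340366  0.066     ]
[ 0.58546561 -0.32358864  0.10416536] [ 0.05492514  0.1158368  -0.62853412]
```

View pics/c6.png

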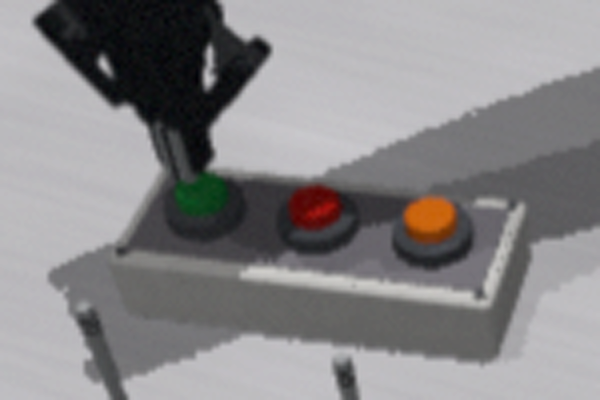

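The fingertips stand right over the green button at crop (200,185). x is about 3 mm too far, so I'll correct it while pressing down gently.

>>> step_arm --motion '[{"offset": [1.5, 0, 2], "twist": 0, "fingers": 0}, {"offset": [3, 0, 5], "twist": 0, "fingers": 0}, {"offset": [3, 0, 8], "twist": 0, "fingers": 0}, {"offset": [3, 0, 10], "twist": 0, "fingers": 0}, {"offset": [3, 0, 11], "twist": 0, "fingers": 0}, {"offset": [3, 0, 12], "twist": 0, "fingers": 0}, {"offset": [3, 0, 13], "twist": 0, "fingers": 0}]'

```text
time_s: 24.72
position: [0.5822, -0.3236, 0.0908]
ee_rot: [-180.0, 0.0, -179.6]
contact_force: [-1.8, 0.7, 1.9]
finger_gap: -0.005
grip_force: 1.1
```

>>> step_arm --motion '[{"offset": [0, 0, 0.7], "twist": 0, "fingers": 0}, {"offset": [0, 0, 1.4], "twist": 0, "fingers": 0}, {"offset": [0, 0, 2], "twist": 0, "fingers": 0}]'

```text
time_s: 25.1
position: [0.5822, -0.3236, 0.0887]
ee_rot: [180.0, 0.0, -179.6]
contact_force: [-2.1, 1.1, 3.3]
finger_gap: -0.0
grip_force: 1.7
```

>>> step_arm --motion '[{"offset": [0, 0, 0.7], "twist": 0, "fingers": 0}, {"offset": [0, 0, 1.4], "twist": 0, "fingers": 0}, {"offset": [0, 0, 2], "twist": 0, "fingers": 0}]'

```text
time_s: 25.48
position: [0.5822, -0.3236, 0.0867]
ee_rot: [180.0, 0.0, -179.6]
contact_force: [-2.6, 1.6, 4.4]
finger_gap: -0.0
grip_force: 2.2
```

>>> step_arm --motion '[{"offset": [0, 0, 0.5], "twist": 0, "fingers": 0}, {"offset": [0, 0, 1], "twist": 0, "fingers": 0}]'

```text
time_s: 25.72
position: [0.5823, -0.3236, 0.086]
ee_rot: [-180.0, 0.0, -179.6]
contact_force: [-4.8, 3.1, 9.9]
finger_gap: 0.003
grip_force: 4.7
```

>>> step_arm --motion '[{"offset": [0, 0, 0.3], "twist": 0, "fingers": 0}, {"offset": [0, 0, 0.5], "twist": 0, "fingers": 0}]'

```text
time_s: 25.98
position: [0.5822, -0.3236, 0.086]
ee_rot: [-180.0, 0.0, -179.6]
contact_force: [-4.5, 2.8, 11.1]
finger_gap: 0.0
grip_force: 5.6
```

The button bottomed out: force jumps to 11 N at TCP z 0.086, exactly 6 mm of travel. Now let it up and move clear.

>>> step_arm --motion '[{"offset": [0, 0, -1], "twist": 0, "fingers": 0}, {"offset": [0, 0, -2.5], "twist": 0, "fingers": 0}, {"offset": [0, 0, -4], "twist": 0, "fingers": 0}, {"offset": [0, 0, -6], "twist": 0, "fingers": 0}, {"offset": [0, 0, -9], "twist": 0, "fingers": 0}, {"offset": [0, 0, -18], "twist": 0, "fingers": 0}, {"offset": [0, 0, -40], "twist": 0, "fingers": 0}, {"offset": [0, 0, -70], "twist": 0, "fingers": 0}, {"offset": [10, 0, -100], "twist": 0, "fingers": 0}, {"offset": [25, 0, -120], "twist": 0, "fingers": 0}, {"offset": [35, 0, -128], "twist": 0, "fingers": 0}, {"offset": [40, 0, -130], "twist": 0, "fingers": 0}, {"offset": [40, 0, -130], "twist": 0, "fingers": 0}, {"offset": [40, 0, -130], "twist": 0, "fingers": 0}, {"offset": [40, 0, -130], "twist": 0, "fingers": 0}]'

```text
time_s: 27.85
position: [0.5422, -0.3237, 0.2144]
ee_rot: [180.0, -0.0, -179.6]
contact_force: [-0.4, 0.4, 0.4]
finger_gap: 0.003
grip_force: 0.0
```

```bash
python3 - <<'E'
from h import *
s=grab('scene','scene8'); t=grab('top','top8')
f=lambda i:cv2.convertScaleAbs(cv2.resize(i[165:285,145:265],(400,400),interpolation=cv2.INTER_CUBIC),alpha=1.5)
g=cv2.convertScaleAbs(cv2.resize(s['frame'][130:280,120:270],(400,400),interpolation=cv2.INTER_CUBIC),alpha=1.4)
cv2.imwrite('pics/c7.png',np.hstack([f(t['frame']),g]))
print(ctrl.observe()['position'],ctrl.observe()['contact_force'])
E
```

```text
[ 0.54225657 -0.32373471  0.21465448] [-0.04904762 -1.16192802 -0.52414631]
```

View pics/c7.png

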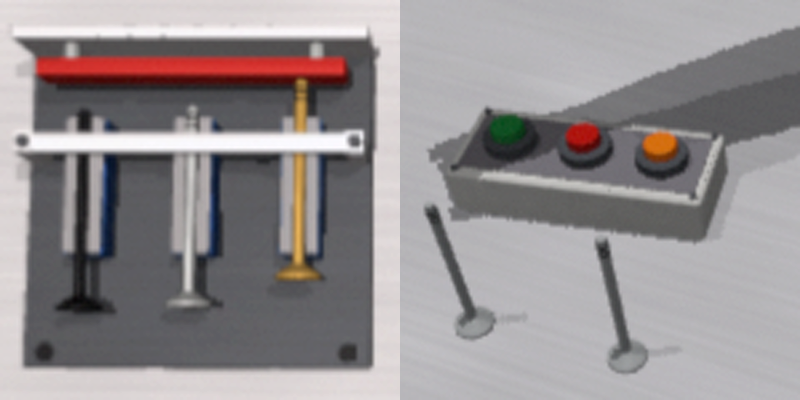

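The gold valve lies in its lane with its tip on the bar at (300,80). The other valves are untouched, the green button is up, and the robot is clear.

```bash
python3 -c "
from plant import ctrl
print(ctrl.hand_in())"
```

```text
the job is handed in; nothing more can be done
None
```

The gold valve is home against the red stop bar, the green button was pressed fully down and is up again, the robot is clear of everything, and the job was handed in at about 28 s.

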